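# Set the grind of the sherd sample mill

## Task

Set the sample mill: turn its adjusting ring clockwise (seen from above) until you feel the burrs just meet, without jamming them, then back the ring off by three clicks. Then throw the lock lever beside it fully over, away from the side it leans to now, and leave the other things on the table where they are.

Things in the scene. Friction and masses are not known exactly. Their poses are not given: they have to be found in the camera images.
- ring (a joint): angle of the adjusting ring, rad: grows as it turns clockwise seen from above (burrs closing), falls as it is backed off. Where the burrs meet differs every time (about 0.2 to 1.4) and can only be felt. One click is 0.419 rad (24 degrees, 15 to the turn), counted from where the burrs meet: the ring rests in a click there and at each click back from there
- ring_top (a point): centre of the ring's top face, on its upright axis, 156 mm above the table; x along the small steel rib that shows how the ring is turned, z up. The ring is a black knurled round collar 56 mm across, 36 mm tall, gripped across from above, with nothing beside it; it stands on the mill's aluminium column (80 mm across, its rim 86 mm across and 118 mm above the table)
- lock_tip (a point): centre of the black ball (26 mm across) on the end of the lock lever, about 104 mm above the table. The lever is a steel rod 10 mm thick; the ball is 80 mm from its level pivot, which lies 34 mm above the table in a grey block (70 by 50 mm, 25 mm tall) on the mill's base plate
- lock (a joint): angle of the lock lever, rad: 0 as it starts, leaning 0.5 rad to the mill's -x side (the robot's side); it swings over the top towards the mill's +x and stops at 1.0, leaning 0.5 rad the other way. About 1 N at the ball moves it; it stays where it is left
- mill: bench mill for grinding pottery samples, fixed to the table: dark base plate 230 by 220 mm, 12 mm thick, with the column, a grey motor block (87 mm tall) on its +x side and the lock lever on its +y side. Origin on the table under the ring's axis; x away from the robot's side, towards the motor; y to the lever, whose pivot is at x 0, y 105 mm; z up
- jar: glass sample jar with white cap, 60 mm across, 85 mm tall, standing; origin at the centre of its underside. A bystander
- brush: finds brush 190 mm long lying on the table, along its x. A bystander
- sherd: curved terracotta rim sherd, about 100 mm wide and 55 mm tall, standing on edge; origin on the table. A bystander
- ring_grip (a point): centre of the ring, 18 mm below its top. How the ring feels: passing a click takes about 0.1 N m in all; once the burrs have met, the resistance climbs beyond that by about 3 N m per radian turned further, and springs back. The burrs count as met when pressed together a little for 0.1 s (0.2 N m in all), and are jammed at about 0.75 N m

How it is judged:
By the outcome, as a careful person would: the job done as asked, in the order asked, and still so for the second after the job is handed in, with the robot touching nothing.
It also fails if it takes over 67 s, if anything falls off the work surface, if the arm or the gripper's body presses on something with over 40 N, if the wrist force passes 120 N, or if a joint passes its speed limit or range.

## Robot

A 6-joint arm with a two-finger parallel gripper is mounted at the origin on the work surface. World frame = base frame: x ahead of the robot, y to its left, z up, the work surface at z = 0. Lengths are in m, angles in rad, forces in N, time in s.
With the tool pointing down it reaches from about 0.35 to 0.925 m from the base axis. Payload 6.4 kg.
Tool frame: the origin (TCP) lies between the finger pads; the fingertips stand arm.tips_ahead ahead of it and the grasp point (between the pads) lies 11 mm behind it (arm.tips_ahead is the distance from the TCP to the fingertips, in m); z points along the fingers, y is the line along which they close (so a half turn about z gives the same grasp; the last joint's range is limited). The gripper opens to 85 mm and grips with 20 to 120 N. Pads are 22 mm wide; open, the fingers measure 114 mm over their backs; the gripper's body (76 mm by 85 mm) begins 54 mm behind the grasp point. The pads swing forward as they close: fully open they stand 13 mm farther back than shut.
Start: joints at [1.037, 0.245, 1.558, -0, 1.339, -0.174], TCP at [0.229, 0.608, 0.239] pointing down, gripper open.
Joint ranges: [-3.13, 3.13], [-1.02, 2.26], [0.13, 2.54], [-0.95, 4.09], [0.21, 2.88], [-2.74, 2.74]. Speed limits (rad/s): [2.57, 2.57, 3.14, 3.14, 3.14, 3.14].

## Interface

Orientations are given as a unit quaternion [w, x, y, z].
In Python, from rig import arm gives the robot as it stands. Calls block until the motion is done:
- arm.goto(position, orientation): joint-space move of the TCP to a pose.
- arm.servo_line(position, attitude=None, speed=0.15): straight line of the TCP; attitude=None keeps the orientation; speed is the mean speed in m/s.
- arm.move_j(angles): joint-space move.
- arm.command_gripper(opening, force=None): finger opening in m; force is the grip in N (None keeps the last); returns when the fingers have stopped.
- arm.wait(seconds).
- arm.ik(position, orientation): joint angles nearest the present ones, or None.
- arm.observe(): the state.
- arm.grab_frame(name): name is "scene" or "top" or "wrist"; returns a dict with "color" (420x560x3 uint8, blue, green, red), "z_map" (420x560 float32, m along the optical axis (not along the pixel's ray), 0 where there is no reading), "fx", "fy", "cx", "cy" (pixels), "rvec" (rotation vector, rad) and "tvec" (3), from world to camera coordinates, as OpenCV has them. Camera axes: x right, y down, z forward; pixel columns grow to the right and rows downward; lengths in m; the calibration is good to about 2 mm. A picture is of the moment at which its call begins.
A pose or a line that the arm cannot do raises arm.Unreachable and nothing moves.
- arm.close_job(): hands the job in; it is judged then, once.
Trained networks look in a picture, given as the dict that the camera call returned (one of the last four; its "shot" number tells which), for a name from the list of things; names that differ only in an ending like _2 or _b are one class to them, and where a whole thing is asked for, a point or a joint stands for the part that bears it (a point fixed in the world has none). Each returns a list of dicts, best first, with "p" (0 to 1); they miss things now and then, are a little off and sometimes report something else, mostly with a low value. They report only what shows in the picture. A call takes as long as a camera call.
- arm.look_for(thing, picture): "point" ([x, y, z] in m, in world coordinates, good to about 4 mm: the middle of the surface that is visible of it).
The state is a dict: "time_s": time; "joints": joint angles; "qvel": joint speeds; "joint_torque": joint torques, N m; "ee_pos": TCP position; "orientation": TCP orientation; "ft_force": force on the tool from outside, world axes, zero at the start; "moment": the same for the moment, N m; "finger_gap": finger opening in m; "gripper_force": force on a finger pad.
Only numpy, scipy, OpenCV 4.12 (cv2) and the standard library are available. Lean on these libraries where they do the work, as an engineer would, in place of code of your own. Each camera call takes 0.05 s, during which the arm holds its last target. There are 200 camera calls.

## Working session

There is one attempt and no reset: what is moved stays moved. The work goes in short steps, each a Python script; the robot and the scene stay as the last script left them, time stands still between calls to the robot, and variables do not carry over. Pictures are saved under pics/ and viewed, at most 10 in all, crops included, and the job is handed in when it is done.

```bash
mkdir -p pics; ls; python3 - <<'E'
from rig import arm
import cv2, numpy as np
s=arm.observe(); print(s, arm.tips_ahead)
for n in ("top","scene"):
    f=arm.grab_frame(n); cv2.imwrite(f"pics/{n}0.png",f["color"])
    for t in ("ring_top","lock_tip","mill","jar","brush","sherd","lock"):
        print(n,t,[(np.round(d["point"],3),round(d["p"],2)) for d in arm.look_for(t,f)[:2]])
E
```

```text
pics
{'time_s': 0.0, 'joints': array([ 1.03691216e+00,  2.45835129e-01,  1.55902503e+00,  3.72837068e-06,
        1.33869203e+00, -1.74088694e-01]), 'qvel': array([ 0.00196422, -0.00186018,  0.00241498,  0.00163858, -0.0009568 ,
       -0.00025302]), 'joint_torque': array([-6.30589129e-04, -4.29514897e+01, -3.26128256e+01, -1.77734423e-04,
        5.34855135e-03, -9.14465005e-06]), 'ee_pos': array([0.2285587 , 0.60790792, 0.23816091]), 'orientation': array([-3.41327797e-04,  1.78929299e-01,  9.83861446e-01, -9.18391677e-04]), 'ft_force': array([-0.40913367, -0.55911276,  0.1238155 ]), 'moment': array([-0.00587047,  0.01435661, -0.00910141]), 'gripper_force': 0.0, 'finger_gap': 0.08516287086136727} 0.008
top ring_top [(array([0.503, 0.062, 0.152]), 0.54)]
top lock_tip [(array([0.493, 0.17 , 0.114]), 0.52), (array([0.589, 0.377, 0.083]), 0.21)]
top mill [(array([0.544, 0.091, 0.014]), 0.68)]
top jar [(array([0.588, 0.376, 0.087]), 0.88)]
top brush [(array([ 0.456, -0.431,  0.015]), 0.91)]
top sherd [(array([ 0.673, -0.381,  0.046]), 0.81)]
top lock [(array([0.493, 0.173, 0.108]), 0.57)]
scene ring_top [(array([0.52 , 0.064, 0.158]), 0.91)]
scene lock_tip [(array([0.504, 0.17 , 0.102]), 0.58)]
scene mill [(array([0.577, 0.083, 0.025]), 0.61)]
scene jar [(array([0.609, 0.371, 0.064]), 0.73)]
scene brush [(array([ 0.473, -0.425,  0.019]), 0.9), (array([0.516, 0.06 , 0.154]), 0.47)]
scene sherd [(array([ 0.705, -0.387,  0.036]), 0.87)]
scene lock [(array([0.506, 0.176, 0.101]), 0.46)]
```

View pics/top0.png

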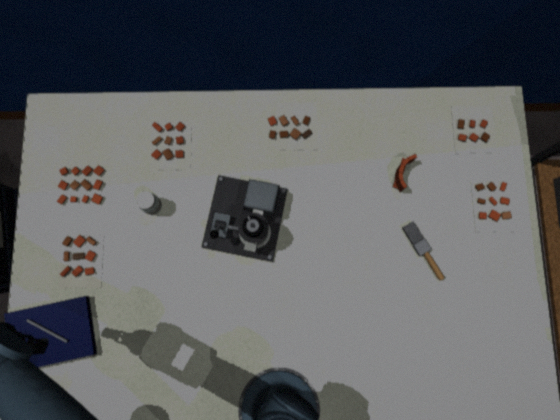

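View pics/scene0.png

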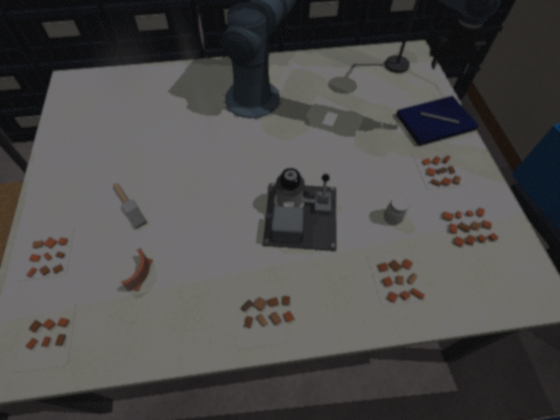

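The top view shows the mill at about (245,218), with the motor at (263,197), ring at (255,227) and lever at about (230,235). Its yaw is about -0.2 rad. The jar is at (150,203), the sherd at (404,172) and the brush at (424,250), all well clear. Next I'll look from above the mill.

```bash
cat > h.py <<'E'
from rig import arm
import cv2, numpy as np
from scipy.spatial.transform import Rotation as R
def q(a):  # tool down, tool x axis at world yaw a
    return np.array([0,np.cos(a/2),np.sin(a/2),0])
def pts(f):
    z=f["z_map"]; v,u=np.indices(z.shape)
    P=np.stack([(u-f["cx"])/f["fx"]*z,(v-f["cy"])/f["fy"]*z,z],-1)
    M=R.from_rotvec(np.ravel(f["rvec"])).as_matrix()
    W=(P-np.ravel(f["tvec"]))@M; W[z<=0]=np.nan
    return W
E
python3 - <<'E'
from h import *
for a in (-2.5,-1.5,-.5,.5,1.5,2.5):
    j=arm.ik([.5,.064,.36],q(a)); print(a,None if j is None else np.round(j,2))
arm.goto([.45,.08,.36],q(2.5))
f=arm.grab_frame("wrist"); cv2.imwrite("pics/w1.png",f["color"])
for t in ("ring_top","lock_tip","mill"):
    print(t,[(np.round(d["point"],3),round(d["p"],2)) for d in arm.look_for(t,f)[:2]])
W=pts(f); s=(abs(W[...,2]-.156)<.008)
print("ringtop",s.sum(),np.nanmin(W[s],0),np.nanmax(W[s],0),np.nanmean(W[s],0))
c=cv2.minEnclosingCircle(W[s][:,:2].astype(np.float32)); print(c)
s=arm.observe(); print(s["time_s"],s["joints"],s["ee_pos"],s["moment"])
E
```

```text
-2.5 [-0.1  -0.18  1.78 -0.    1.55 -2.31]
-1.5 None
-0.5 [-0.1  -0.18  1.78 -0.    1.55  1.97]
0.5 [-0.1  -0.18  1.78 -0.    1.55  0.97]
1.5 [-0.1  -0.18  1.78 -0.    1.55 -0.03]
2.5 [-0.1  -0.18  1.78 -0.    1.55 -1.03]
ring_top [(array([0.502, 0.068, 0.156]), 0.57)]
lock_tip [(array([0.502, 0.071, 0.161]), 0.64), (array([0.496, 0.172, 0.113]), 0.63)]
mill [(array([0.526, 0.096, 0.024]), 0.59)]
ringtop 1570 [0.47763678 0.03464737 0.14806676] [0.53536644 0.09182084 0.16312945] [0.50477699 0.06426765 0.15586246]
((0.5063692331314087, 0.063043512403965), 0.0291882436722517)
3.1 [-7.19991044e-02 -3.03489781e-01  1.87755729e+00  4.83315016e-05
  1.56788057e+00 -1.00215752e+00] [0.44998783 0.08044959 0.3598546 ] [-0.01735269  0.02531431 -0.02565239]
```

View pics/w1.png

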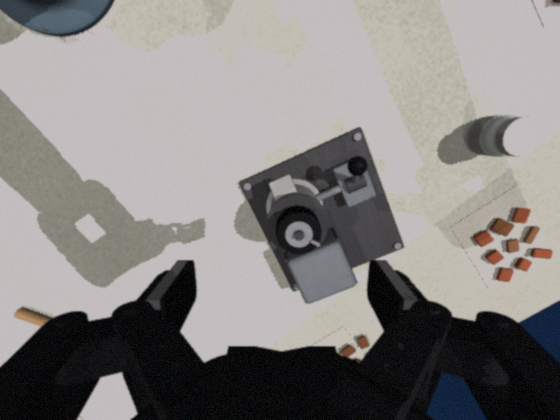

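The wrist view shows the ring at (298,232), the motor block at (323,272) and the lever ball at (357,166). The ring's circle fit puts it at (0.506, 0.063), so I'll grip there and start turning slowly.

```bash
python3 - <<'E'
from h import *
c=np.array([.506,.063]); Q=q(2.4)
arm.goto([*c,.24],Q)
arm.servo_line([*c,.133],speed=.1); arm.wait(.2)
s=arm.observe(); m0=s["moment"]; print("free",s["time_s"],s["ee_pos"],s["ft_force"],m0,s["joints"][5])
arm.command_gripper(.05,60); arm.wait(.2)
s=arm.observe(); print("grip",s["time_s"],s["ee_pos"],s["ft_force"],s["moment"],s["finger_gap"],s["gripper_force"])
np.save("m0.npy",m0)
j=s["joints"].copy(); log=[]; t0=s["time_s"]
for k in range(14):
    j[5]+=.025; arm.move_j(j); s=arm.observe()
    log.append((s["time_s"],s["joints"][5],s["moment"][2]-m0[2]))
    if abs(log[-1][2])>.3: break
print(np.round(log,3)); print(s["ft_force"],s["moment"])
E
```

```text
free 5.1083 [0.50636133 0.06297962 0.13357804] [-0.15146062  0.58548409 -0.52239618] [-0.02633132  0.00066474  0.02016262] -0.9279769995647232
grip 5.7 [0.50737719 0.06409029 0.13419258] [2.24367356 4.87434287 2.54411233] [ 0.84345228 -0.3854761   0.08706566] 0.05434101794709089 63.45952033996582
[[ 5.95e+00 -9.04e-01  9.00e-02]
 [ 6.20e+00 -8.79e-01 -5.90e-02]
 [ 6.45e+00 -8.54e-01  5.00e-02]
 [ 6.70e+00 -8.29e-01 -3.80e-02]
 [ 6.95e+00 -8.04e-01 -3.00e-03]
 [ 7.20e+00 -7.79e-01 -5.20e-02]
 [ 7.45e+00 -7.54e-01 -5.70e-02]
 [ 7.70e+00 -7.29e-01 -1.00e-02]
 [ 7.95e+00 -7.04e-01 -8.40e-02]
 [ 8.20e+00 -6.79e-01 -6.90e-02]
 [ 8.45e+00 -6.54e-01 -1.57e-01]
 [ 8.70e+00 -6.29e-01 -1.65e-01]
 [ 8.95e+00 -6.04e-01 -9.00e-02]
 [ 9.20e+00 -5.79e-01 -1.46e-01]]
[-4.17333507 -1.35640555  3.18925353] [-0.09091214  0.58341632 -0.12584068]
```

```bash
cat >> h.py <<'E'
def meas(n=6,dt=.02):
    L=[]
    for _ in range(n):
        arm.wait(dt); s=arm.observe(); L.append(np.r_[s["moment"],s["joint_torque"][5],s["ft_force"]])
    return s,np.mean(L,0)
def turn(d,n,stop):
    m0=np.load("m0.npy"); s=arm.observe(); j=s["joints"].copy(); log=[]
    for k in range(n):
        j[5]+=d; arm.move_j(j); s,m=meas()
        log.append((s["time_s"],s["joints"][5],m[2]-m0[2],m[3],*m[4:],s["finger_gap"]))
        if abs(log[-1][2])>stop or abs(m[3])>stop: break
    print(np.round(log,3))
E
python3 - <<'E'
from h import *
turn(.025,12,.3)
E
```

```text
[[ 9.550e+00 -5.540e-01 -9.300e-02 -9.500e-02 -3.576e+00 -6.100e-01
   2.543e+00  5.400e-02]
 [ 9.900e+00 -5.290e-01 -9.400e-02 -5.500e-02 -3.735e+00 -4.460e-01
   2.617e+00  5.500e-02]
 [ 1.025e+01 -5.040e-01  1.500e-02  4.400e-02 -3.594e+00 -5.120e-01
   3.449e+00  5.400e-02]
 [ 1.060e+01 -4.790e-01  2.400e-02  7.600e-02 -4.454e+00 -8.390e-01
   3.739e+00  5.400e-02]
 [ 1.095e+01 -4.550e-01  1.400e-02  4.700e-02 -4.790e+00 -6.400e-01
   4.100e+00  5.500e-02]
 [ 1.130e+01 -4.300e-01  2.900e-02  2.400e-02 -4.985e+00 -1.239e+00
   4.279e+00  5.500e-02]
 [ 1.165e+01 -4.050e-01 -1.600e-02  2.000e-03 -5.388e+00 -1.640e+00
   4.198e+00  5.500e-02]
 [ 1.200e+01 -3.800e-01  1.800e-02  4.100e-02 -5.132e+00 -1.211e+00
   4.310e+00  5.500e-02]
 [ 1.235e+01 -3.550e-01 -1.500e-02 -9.000e-03 -5.595e+00 -1.259e+00
   4.216e+00  5.400e-02]
 [ 1.270e+01 -3.290e-01 -5.100e-02 -3.400e-02 -5.626e+00 -1.697e+00
   4.084e+00  5.500e-02]
 [ 1.305e+01 -3.040e-01 -6.100e-02 -5.500e-02 -5.926e+00 -1.405e+00
   4.491e+00  5.400e-02]
 [ 1.340e+01 -2.790e-01 -9.700e-02 -6.900e-02 -6.231e+00 -1.532e+00
   4.654e+00  5.500e-02]]
```

```bash
python3 - <<'E'
from h import *
np.set_printoptions(linewidth=150,suppress=True)
turn(.025,18,.27)
E
```

```text
[[13.75  -0.255 -0.098 -0.078 -5.609 -0.9    3.976  0.055]
 [14.1   -0.23  -0.071 -0.043 -5.353 -1.496  4.113  0.055]
 [14.45  -0.205 -0.106 -0.096 -5.622 -1.102  4.133  0.055]
 [14.8   -0.18  -0.136 -0.121 -5.626 -1.342  4.1    0.055]
 [15.15  -0.155 -0.139 -0.119 -5.812 -1.221  4.792  0.054]
 [15.5   -0.13  -0.104 -0.092 -5.755 -1.123  4.455  0.054]
 [15.85  -0.105 -0.074 -0.04  -5.333 -1.107  4.325  0.055]
 [16.2   -0.08   0.025  0.059 -6.117 -1.281  4.416  0.054]
 [16.55  -0.055  0.068  0.079 -6.014 -1.05   4.521  0.054]
 [16.9   -0.03  -0.025  0.017 -6.126 -1.13   4.774  0.054]
 [17.25  -0.006  0.056  0.085 -5.904 -1.015  4.803  0.054]
 [17.6    0.02  -0.008  0.013 -6.306 -1.593  4.999  0.054]
 [17.95   0.045 -0.043 -0.014 -6.191 -1.468  5.013  0.055]
 [18.3    0.07  -0.07  -0.041 -6.639 -1.375  4.852  0.054]
 [18.65   0.095 -0.008  0.022 -6.824 -0.684  4.842  0.054]
 [19.     0.12  -0.038 -0.001 -6.839 -0.774  5.068  0.054]
 [19.35   0.145 -0.023 -0.008 -7.145 -0.996  4.69   0.054]
 [19.7    0.17  -0.098 -0.099 -6.975 -1.188  5.39   0.055]]
```

```bash
python3 - <<'E'
from h import *
np.set_printoptions(linewidth=150,suppress=True)
turn(.015,10,.25)
E
```

```text
[[20.05   0.184 -0.079 -0.057 -5.872 -0.824  4.273  0.054]
 [20.4    0.199 -0.114 -0.077 -5.714 -0.745  3.854  0.055]
 [20.75   0.214 -0.053 -0.032 -6.242 -1.336  4.169  0.054]
 [21.1    0.229 -0.116 -0.094 -5.903 -0.966  4.413  0.054]
 [21.45   0.244 -0.045 -0.05  -5.853 -1.403  4.037  0.054]
 [21.8    0.259 -0.125 -0.083 -5.851 -1.2    4.704  0.055]
 [22.15   0.274 -0.083 -0.069 -5.941 -1.021  4.696  0.054]
 [22.5    0.289 -0.092 -0.074 -6.079 -0.892  4.361  0.055]
 [22.85   0.304 -0.07  -0.047 -6.209 -0.556  4.487  0.055]
 [23.2    0.319 -0.037 -0.006 -5.705 -1.068  4.513  0.054]]
```

```bash
python3 - <<'E'
from h import *
np.set_printoptions(linewidth=150,suppress=True)
turn(.02,13,.25)
E
```

```text
[[23.55   0.338  0.051  0.073 -5.235 -0.554  3.934  0.054]
 [23.9    0.358  0.161  0.183 -5.323 -0.525  4.652  0.054]
 [24.25   0.378  0.098  0.132 -5.459 -1.026  4.248  0.054]
 [24.6    0.398  0.215  0.234 -5.514 -0.863  4.26   0.054]
 [24.95   0.418  0.212  0.237 -5.785 -0.387  4.349  0.054]
 [25.3    0.438  0.234  0.244 -5.768 -0.409  4.178  0.054]
 [25.65   0.457  0.333  0.349 -5.483 -0.44   3.972  0.054]]
```

The burrs have met: positive torque is rising to 0.33 N·m, and the rest points are near j6 = -0.51, -0.09 and 0.33. I'll back off and log the clicks as I go.

```bash
python3 - <<'E'
from h import *
np.set_printoptions(linewidth=150,suppress=True)
turn(-.04,29,.5)
turn(-.02,11,.5)
E
```

```text
[[26.     0.416  0.274  0.277 -5.12  -1.012  3.932  0.055]
 [26.35   0.376  0.258  0.266 -4.757 -0.762  3.536  0.054]
 [26.7    0.336  0.057  0.062 -4.712 -1.136  4.292  0.054]
 [27.05   0.297 -0.078 -0.063 -5.027 -0.802  3.925  0.054]
 [27.4    0.257 -0.063 -0.043 -5.056 -0.867  3.409  0.054]
 [27.75   0.217 -0.047 -0.028 -4.762 -1.329  3.702  0.054]
 [28.1    0.178 -0.075 -0.047 -3.807 -1.482  2.709  0.054]
 [28.45   0.138 -0.049 -0.025 -3.232 -1.456  1.899  0.055]
 [28.8    0.098  0.041  0.056 -2.281 -1.803  1.492  0.055]
 [29.15   0.058  0.082  0.091 -0.768 -2.423  0.489  0.054]
 [29.5    0.018  0.058  0.084  0.351 -2.17   0.426  0.054]
 [29.85  -0.022  0.099  0.112  1.541 -2.482 -0.724  0.054]
 [30.2   -0.062  0.083  0.111  2.467 -2.538 -1.235  0.054]
 [30.55  -0.102 -0.043 -0.03   3.583 -3.283 -1.994  0.054]
 [30.9   -0.141 -0.034 -0.035  4.133 -3.167 -2.454  0.055]
 [31.25  -0.181 -0.057 -0.046  4.234 -2.963 -2.41   0.054]
 [31.6   -0.221 -0.091 -0.047  4.257 -3.269 -2.494  0.055]
 [31.95  -0.261 -0.025 -0.012  4.238 -3.3   -2.59   0.054]
 [32.3   -0.301 -0.068 -0.016  4.782 -
[... 561 characters left out ...]
-0.701 -0.056 -0.03   6.217 -2.969 -3.681  0.055]]
[[36.15  -0.72  -0.005  0.019  3.798 -3.03  -2.399  0.055]
 [36.5   -0.74   0.044  0.049  4.294 -2.569 -2.116  0.054]
 [36.85  -0.76   0.04   0.073  4.264 -2.958 -2.695  0.054]
 [37.2   -0.781  0.063  0.09   4.367 -3.02  -2.796  0.054]
 [37.55  -0.801  0.07   0.098  4.62  -2.645 -2.427  0.054]
 [37.9   -0.82   0.05   0.098  4.221 -2.491 -2.529  0.055]
 [38.25  -0.84   0.076  0.089  4.613 -2.761 -2.845  0.054]
 [38.6   -0.861  0.101  0.115  4.834 -2.465 -2.701  0.054]
 [38.95  -0.88   0.057  0.086  4.929 -2.312 -2.963  0.055]
 [39.3   -0.9    0.072  0.077  4.903 -2.301 -2.829  0.055]
 [39.65  -0.92   0.043  0.057  5.089 -2.474 -2.993  0.054]]
```

The crossings match in both directions, with rests at 0.325, -0.092, -0.51 and about -0.93, so three clicks back is j6 ≈ -0.93. I'll release there, lift and locate the lever.

```bash
python3 - <<'E'
from h import *
np.set_printoptions(linewidth=150,suppress=True)
turn(-.011,1,.5)
arm.command_gripper(.085); s=arm.observe(); p=s["ee_pos"]
arm.servo_line([.506,.063,.26],speed=.15)
arm.goto([.43,.10,.34],q(2.0))
f=arm.grab_frame("wrist"); cv2.imwrite("pics/w2.png",f["color"]); W=pts(f)
for t in ("ring_top","lock_tip"):
    print(t,[(np.round(d["point"],3),round(d["p"],2)) for d in arm.look_for(t,f)[:2]])
near=np.hypot(W[...,0]-.53,W[...,1]-.06)<.14
s=near&(abs(W[...,2]-.087)<.006); print(s.sum(),cv2.minAreaRect(W[s][:,:2].astype(np.float32)),np.nanmean(W[s],0))
s=near&(abs(W[...,2]-.012)<.007); print("base",s.sum(),cv2.minAreaRect(W[s][:,:2].astype(np.float32)))
s=(np.hypot(W[...,0]-.496,W[...,1]-.172)<.03)&(W[...,2]>.098); print("ball",s.sum(),np.nanmean(W[s],0),np.nanmin(W[s],0),np.nanmax(W[s],0))
print(arm.observe()["time_s"])
E
```

```text
[[40.    -0.93  -0.     0.018  4.324 -2.479 -2.148  0.054]]
ring_top [(array([0.503, 0.067, 0.155]), 0.72)]
lock_tip [(array([0.495, 0.176, 0.112]), 0.93)]
2426 ((0.5487891435623169, 0.055013835430145264), (0.08850858360528946, 0.20127175748348236), 76.68589782714844) [0.57581853 0.05448468 0.08588727]
base 6930 ((0.5528900623321533, 0.08950427174568176), (0.21159020066261292, 0.22946973145008087), 77.51937866210938)
ball 352 [0.48974087 0.17367186 0.11225407] [0.4785301  0.16146969 0.10113076] [0.50407141 0.18678101 0.11775729]
42.1
```

View pics/w2.png

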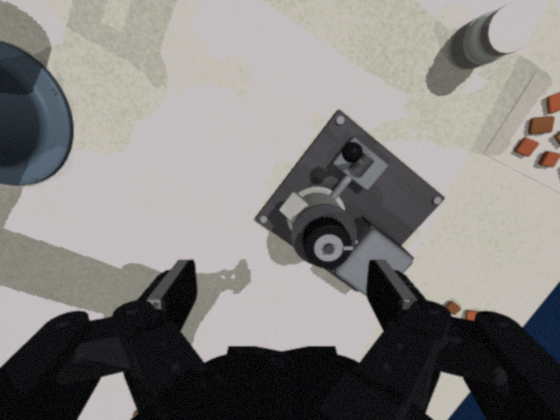

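The picture shows the ring at (326,247), the ball at (352,152) and the grey block at (362,165). The fits give a mill yaw of -0.22 and the ball at (0.491, 0.174). Next I'll push the lever with closed fingers.

```bash
python3 - <<'E'
from h import *
np.set_printoptions(linewidth=150,suppress=True)
ex=np.array([np.cos(.22),-np.sin(.22)]); pv=np.array([.529,.1655]); Q=q(1.35); z=.095
P=lambda x,zz=z:[*(pv+x*ex),zz]
arm.goto(P(-.095,.2),Q); arm.command_gripper(0.0)
arm.servo_line(P(-.095),speed=.15); f0=arm.observe()["ft_force"]
arm.servo_line(P(-.02),speed=.08)
for x in np.arange(-.016,.03,.003):
    arm.servo_line(P(x),speed=.04); s=arm.observe(); F=(s["ft_force"]-f0)
    print(round(x,3),s["time_s"],(F[:2]@ex).round(2),F.round(1))
    if F[:2]@ex<-7: break
E
```

```text
-0.016 45.8833 0.1 [0.2 0.5 1. ]
-0.013 46.1333 -1.23 [-1.   1.3  0.4]
-0.01 46.3833 -0.84 [-0.6  1.1  0. ]
-0.007 46.6333 -0.43 [-0.2  1.1  0.7]
-0.004 46.8833 -0.62 [-0.3  1.5  0.1]
-0.001 47.1333 -0.39 [-0.1  1.3 -0.2]
0.002 47.3833 -1.04 [-0.7  1.4  0.1]
0.005 47.6333 -1.45 [-1.4  0.6  0.7]
0.008 47.8833 -0.53 [-0.5  0.3  0.4]
0.011 48.1333 0.22 [0.5 1.  1.8]
0.014 48.3833 -8.58 [-8.2  2.6  6. ]
```

Stop felt. I'll back away and check.

```bash
python3 - <<'E'
from h import *
ex=np.array([np.cos(.22),-np.sin(.22)]); pv=np.array([.529,.1655]); P=lambda x,z:[*(pv+x*ex),z]
arm.servo_line(P(.0165,.095),speed=.04); s=arm.observe(); print(s["ft_force"])
arm.servo_line(P(-.03,.095)); arm.servo_line(P(-.05,.2),speed=.25)
arm.goto([.43,.10,.34],q(2.0))
f=arm.grab_frame("wrist"); cv2.imwrite("pics/w3.png",f["color"]); W=pts(f)
b=np.array(arm.look_for("lock_tip",f)[0]["point"]); print(b)
s=(np.hypot(W[...,0]-b[0],W[...,1]-b[1])<.03)&(W[...,2]>.098); m=np.nanmean(W[s],0); print("ball",m,(m[:2]-pv)@ex)
print(arm.observe()["time_s"])
E
```

```text
[-16.48403081   2.18767153  12.01018984]
[0.5576 0.1637 0.1097]
ball [0.56315455 0.15758555 0.1118061 ] 0.03505851041553808
50.5583
```

View pics/w3.png

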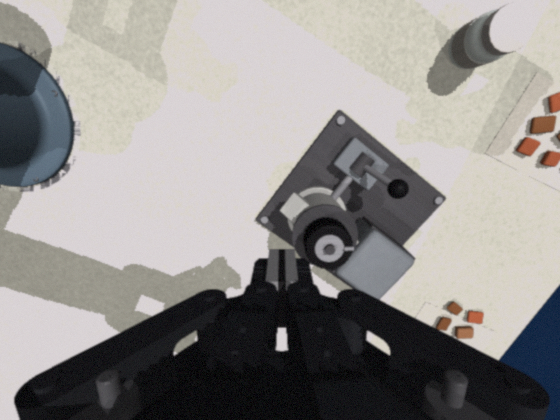

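The lever now leans over at (398,188) against its stop. The ring and its rib, at (326,247) and (349,249), look unchanged since release.

```bash
python3 -c "
from rig import arm
print(arm.close_job())"
```

```text
the job is handed in; nothing more can be done
None
```

I closed the ring until the burrs met (about 0.33 N·m, below the 0.75 N·m jam), backed it off three clicks, pushed the lock lever over to its stop, and handed the job in after about 51 s; no verdict came back.

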